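# Vent the filter unit, open its flap and present the filter plate

### The job

Turn the black knob of the filter unit a little at a time until the red pointer stands in the green band of the dial. Only then lift the white flap by its red tab until it stands upright or beyond and stays there, draw the orange filter plate straight up out of its slot, and hold it upright and still over the middle of the round black pad, its lower edge at least 8 cm above the pad, for inspection. Leave the flap open and the pointer in the green, do not disturb the loose fittings lying round about, and finish while still holding the plate: do not put it down or let go.

Things in the scene. Friction and masses are not known exactly. Their poses are not given: they have to be found in the camera images.
- filter_unit: fixed unit: a grey cabinet 190 x 220 mm with a cover plate 210 (x) x 240 (y) mm whose top is 108 mm above the worktop; origin at the centre of its underside on the worktop, its x points away from the robot, y left, z up. A blue cassette block (110 x 80 mm, top 168 mm above the worktop, centred at x +30, y +55 mm) lies under the flap; a brass valve with the knob stands at x -35, y -65 mm and a round dial (92 mm wide, top 134 mm above the worktop) behind it at x +56, y -65 mm
- vent_knob (a joint): turn of the black knob, rad, 0 to 2.6, growing clockwise seen from above; starts between 0.1 and 0.6; light friction (about 0.04 N m), stays where it is left; drives the pointer at 0.8 of its own turn. The pointer stands in the middle of the green band at knob 1.3
- knob_grip (a point): point on the knob's upright axis, 159 mm above the worktop, in the middle of its bar; the bar is 44 mm long, 12 mm thick and 24 mm high (147 to 171 mm above the worktop), below it a round skirt 42 mm wide; x axis along the bar, z up
- dial_pointer (a joint): turn of the red pointer on the dial, rad, growing clockwise seen from above; always 0.8 x the knob's value; 1.04 is the middle of the green band, where the pointer points along the unit's +x, and the band runs 0.12 rad to either side
- pointer_tip (a point): tip of the red pointer, 36 mm from the dial's centre
- green_mark (a point): middle of the green band on the white dial, 36 mm from the dial's centre towards the unit's +x; the pointer tip lies on it when set
- flap (a joint): opening angle of the white flap, rad, 0 closed, 1.8 at its stop (leaning back 13 degrees past upright); stiff hinge, about 0.16 N m, so it stays at any angle. The flap is a hood 114 x 84 x 46 mm, open below
- flap_grip (a point): middle of the red tab on the flap's front edge, 188 mm above the worktop when closed; the tab is 10 mm thick along the unit's y, 16 mm high and juts 34 mm from the front of the flap, with free room on both sides and below; turns with the flap, x axis along the tab towards the hinge when closed, 133 mm (and 20 mm up) from the hinge line
- flap_hinge (a point): point on the hinge line (along the unit's y) at the rear upper edge of the cassette block, 168 mm above the worktop, at x +88, y +55 mm in the unit
- slot_mouth (a point): centre of the slot's mouth on top of the cassette block, 168 mm above the worktop, at x +10, y +55 mm in the unit; the slot is 54 mm along x, 14 mm along y and 48 mm deep
- filter_plate: orange filter plate standing loose in the slot, hidden by the flap; 50 mm (x) x 10 mm (y) frame 45 mm high, and on top of it a grip tab 26 (x) x 10 (y) x 35 mm; 80 mm high in all, about 0.1 kg; origin at the centre of its underside, z up to the tab. In the slot its underside is 120 mm above the worktop and the tab's top 32 mm above the block's top
- pad: round black rubber pad, fixed, 107 mm wide and 14 mm high, origin at the centre of its underside on the worktop
- coupler: loose brass coupler, 22 x 22 x 60 mm, standing to the right of the work; leave alone; origin at its underside
- tee: loose brass tee fitting, 22 x 52 x 35 mm, lying to the right of the work; leave alone; origin at its underside
- pvc_cap: loose grey pipe cap, 65 mm wide, 26 mm high, behind the work; leave alone; origin at its underside
- seal_ring: loose black rubber ring, 71 mm wide, 11 mm high, behind the work; leave alone; origin at its underside

How it is judged (in metres and radians):
On the way, in this order (a step that is already met when the one before it is completed fails the run):
1. the pointer stands in the green band, with the flap still shut (value of joint dial_pointer between 0.9 and 1.18 rad and value of joint flap below 0.1 rad), for 0.2 s.
2. the flap stands open, the plate still in its slot (value of joint flap above 1.35 rad and z of filter_plate in the frame of filter_unit below 0.135 m), for 0.2 s.
3. the plate is drawn clear of its slot in the fingers (z of filter_plate in the frame of filter_unit above 0.172 m and contact force between the fingers and filter_plate above 1 N), for 0.1 s.
At the end, for the whole second after the job is handed in: the plate is gripped over the pad (centres within 45 mm sideways), underside over 80 mm above the worktop, within 15 degrees of upright, under 30 mm/s, touching neither pad nor unit; flap open more than 1.3 rad; pointer within 0.14 rad of the middle of the green band (horizontal distance between filter_plate and pad below 0.045 m and height (world z) of filter_plate above 0.08 m and angle between filter_plate's own z axis and vertical below 0.26 rad and linear speed of filter_plate below 0.03 m/s and contact force between the fingers and filter_plate above 1 N and contact force between filter_plate and pad below 0.1 N and contact force between filter_plate and filter_unit below 0.1 N and value of joint flap above 1.3 rad and value of joint dial_pointer between 0.9 and 1.18 rad); the arm keeps its last pose, push and grip.
It fails at once if the flap is raised while the pointer is outside the green band (value of joint flap above 0.25 rad and (value of joint dial_pointer below 0.9 rad or value of joint dial_pointer above 1.18 rad)).
It fails at once if a loose fitting is disturbed (distance of any of coupler, tee, pvc_cap, seal_ring from where it was at the start of the episode above 0.03 m).
It also fails if it takes over 64 s, if anything falls off the work surface, if the arm or the gripper's body presses on something with over 40 N, if the wrist force passes 120 N, or if a joint passes its speed limit or range.

### The arm

A 7-joint arm with a two-finger parallel gripper is mounted at the origin on the work surface; the furniture and walls round the work are solid. World frame = base frame: x ahead of the robot, y to its left, z up, the work surface at z = 0. Lengths are in m, angles in degrees, forces in N, time in s.
With the tool pointing down it reaches from about 0.35 to 0.775 m from the base axis. Payload 3.1 kg.
Tool frame: the origin (TCP) lies on the centre line of the jaws, within the pads' length; the fingertips stand 17 mm ahead of it and the grasp point (between the pads) lies 2 mm behind it (robot.tip_reach is the distance from the TCP to the fingertips, in m); z points along the fingers, y is the line along which they close (so a half turn about z gives the same grasp; the last joint's range is limited). The gripper opens to 85 mm and grips with 20 to 120 N. Pads are 22 mm wide; open, the fingers measure 114 mm over their backs; the gripper's body (76 mm by 85 mm) begins 54 mm behind the grasp point. The pads swing forward as they close: fully open they stand 13 mm farther back than shut.
Start: joints at [-74.983, 17.813, 0.802, 86.603, -0.252, 75.585, -1.558], TCP at [0.165, 0.525, 0.219] pointing down, gripper open.
Joint ranges: [-154.91, 154.91], [-16.99, 109.72], [-72.82, 74.43], [7.12, 147.25], [-82.49, 262.49], [11.32, 116.49], [-174.64, 174.64]. Speed limits (degrees/s): [159.86, 159.86, 180, 180, 180, 180, 180].

### API

Orientations are given as [roll, pitch, yaw] about the fixed x, y, z axes, in that order (R = Rz(yaw) Ry(pitch) Rx(roll)).
In Python, from station import robot, fingers, vision, workorder, recognise gives the robot as it stands. Calls block until the motion is done:
- robot.move_to(position, orientation): joint-space move of the TCP to a pose.
- robot.line_to(position, orientation=None, velocity=0.15, f_stop=None): straight line of the TCP; orientation=None keeps the orientation; velocity is the mean speed in m/s. With f_stop (N) it stops when the force on the tool has changed by that much, and returns True; else False.
- robot.move_j(angles): joint-space move.
- fingers.gripper_to(opening, force=None): opening from 0.0 (shut) to 1.0 (fully open); force is the grip in N (None keeps the last); returns when the fingers have stopped.
- robot.pause(seconds).
- robot.inverse_kinematics(position, orientation): joint angles nearest the present ones, or None.
- vision.grab_frame(name): name is "scene" or "top" or "wrist"; returns the picture (384x512x3 uint8, red, green, blue); there is no depth.
- vision.calibration(name): a dict with "mtx" (3x3 intrinsics, pixels), "extrinsics" (4x4, takes a point from world to camera coordinates); the wrist camera has in their place "T_tool_cam" (4x4, takes a point from camera to tool coordinates, whose origin is the TCP and whose axes are the flange's). Camera axes: x right, y up, looking along -z (the intrinsics and any distortion apply to the point x, -y, -z); pixel columns grow to the right and rows downward; lengths in m; the calibration is good to about 2 mm. A picture is of the moment at which its call begins: read the wrist's pose just before it. calibration takes no time and is no camera call.
A pose or a line that the arm cannot do raises robot.PlanningError and nothing moves.
- workorder.close_job(): hands the job in; it is judged then, once.
Trained networks look in the newest picture that a camera, given by its name, has taken for a name from the list of things; names that differ only in an ending like _2 or _b are one class to them, and where a whole thing is asked for, a point or a joint stands for the part that bears it (a point fixed in the world has none). Each returns a list of dicts, best first, with "p" (0 to 1); they miss things now and then, are a little off and sometimes report something else, mostly with a low value. They report only what shows in the picture. A call takes as long as a camera call.
- recognise(label, camera): "rect" ([centre column, centre row, width, height] in pixels, round what is visible of it).
Readings, each from a call of its own:
- robot.current_time_s(): time.
- robot.current_joint_positions(): joint angles.
- robot.current_dq(): joint speeds.
- robot.current_joint_torque(): joint torques, N m.
- robot.current_tool_pos(): TCP position.
- robot.current_eef_rot(): TCP orientation.
- robot.current_contact_force(): force on the tool from outside, world axes, zero at the start.
- robot.current_torque(): the same for the moment, N m.
- robot.current_finger_gap(): opening from 0.0 (shut) to 1.0 (fully open).
- robot.current_gripper_force(): force on a finger pad.
Only numpy, scipy, OpenCV 4.12 (cv2) and the standard library are available. Lean on these libraries where they do the work, as an engineer would, in place of code of your own. Each camera call takes 0.05 s, during which the arm holds its last target. There are 200 camera calls.

## Working session

There is one attempt and no reset: what is moved stays moved. The work goes in short steps, each a Python script; the robot and the scene stay as the last script left them, time stands still between calls to the robot, and variables do not carry over. Pictures are saved under pics/ and viewed, at most 10 in all, crops included, and the job is handed in when it is done.

```bash
ls; mkdir -p pics
cat > h.py <<'E'
import numpy as np, cv2
from station import robot, fingers, vision, workorder, recognise
def snap(n,f=None):
    im=vision.grab_frame(n)
    if f: cv2.imwrite('pics/'+f,im[:,:,::-1])
    return im
E
python3 - <<'E'
from h import *
for n in ("scene","top"):
    snap(n,n+'0.png')
    c=vision.calibration(n); print(n,{k:np.round(v,4).tolist() if not isinstance(v,str) else v for k,v in c.items()})
    for l in ("filter_unit","vent_knob","knob_grip","dial_pointer","pointer_tip","green_mark","flap","flap_grip","pad","coupler","tee","pvc_cap","seal_ring","flap_hinge"):
        try: print(l,[(np.round(d['rect']).tolist(),round(d['p'],2)) for d in recognise(l,n)[:2]])
        except Exception as e: print(l,e)
c=vision.calibration("wrist"); print({k:np.round(v,4).tolist() for k,v in c.items()})
print(robot.current_time_s(),robot.current_eef_rot())
a=cv2.imread('pics/top0.png');cv2.imwrite('pics/top0b.png',cv2.resize(a,(800,600)))
E
```

```text
pics
scene {'mtx': [[477.0722, 0.0, 259.5331], [0.0, 477.0722, 194.0041], [0.0, 0.0, 1.0]], 'extrinsics': [[-0.5845, -0.8114, -0.0076, 0.3232], [0.618, -0.4512, 0.6438, -0.4868], [-0.5258, 0.3716, 0.7652, -0.8501], [0.0, 0.0, 0.0, 1.0]]}
filter_unit [([248.0, 170.0, 23.0, 21.0], 0.4)]
vent_knob [([238.0, 229.0, 23.0, 22.0], 0.51)]
knob_grip [([236.0, 233.0, 22.0, 17.0], 0.55)]
dial_pointer []
pointer_tip []
green_mark [([194.0, 261.0, 126.0, 136.0], 0.71)]
flap []
flap_grip []
pad []
coupler [([238.0, 231.0, 18.0, 24.0], 0.7)]
tee [([194.0, 261.0, 123.0, 134.0], 0.26)]
pvc_cap [([247.0, 171.0, 23.0, 21.0], 0.74), ([238.0, 231.0, 17.0, 23.0], 0.18)]
seal_ring [([284.0, 163.0, 22.0, 20.0], 0.77), ([237.0, 233.0, 23.0, 23.0], 0.25)]
flap_hinge [([166.0, 230.0, 67.0, 72.0], 0.7)]
top {'mtx': [[481.3882, 0.0, 261.9394], [0.0, 481.3882, 193.4894], [0.0, 0.0, 1.0]], 'extrinsics': [[0.0068, -0.9998, 0.0183, -0.0802], [0.9926, 0.009, 0.1211, -0.6343], [-0.1213, 0.0174, 0.9925, -1.5194], [0.0, 0.0, 0.0, 1.0]]}
filter_unit [([194.0, 207.0, 83.0, 72.0], 0.58)]
vent_knob [([218.0, 217.0, 12.0, 19
[... 200 characters left out ...]
54.0], 0.57)]
flap_grip [([170.0, 202.0, 32.0, 53.0], 0.61), ([278.0, 234.0, 33.0, 35.0], 0.19)]
pad [([280.0, 234.0, 34.0, 39.0], 0.94)]
coupler [([304.0, 249.0, 7.0, 4.0], 0.53)]
tee [([277.0, 150.0, 19.0, 20.0], 0.42), ([340.0, 248.0, 13.0, 6.0], 0.4)]
pvc_cap [([277.0, 151.0, 19.0, 18.0], 0.53)]
seal_ring [([308.0, 161.0, 23.0, 22.0], 0.68)]
flap_hinge [([172.0, 199.0, 36.0, 50.0], 0.63), ([309.0, 160.0, 25.0, 19.0], 0.2)]
{'mtx': [[280.9402, 0.0, 258.3576], [0.0, 280.9402, 190.0407], [0.0, 0.0, 1.0]], 'T_tool_cam': [[-0.0006, 0.9538, 0.3006, 0.0758], [1.0, 0.0006, -0.0, 0.0005], [-0.0002, 0.3006, -0.9538, -0.157], [0.0, 0.0, 0.0, 1.0]]}
1.5 [1.79999996e+02 8.58747538e-04 1.62598955e+02]
```

View pics/top0b.png

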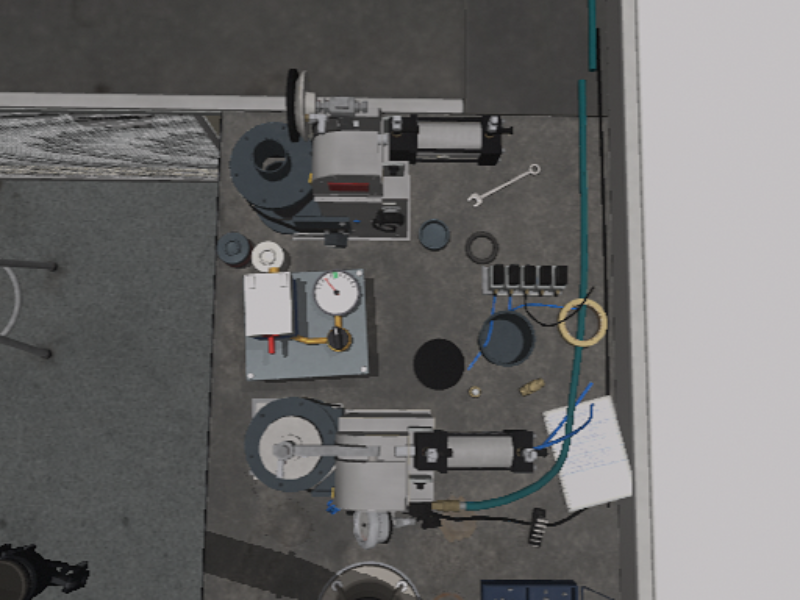

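View pics/scene0.png

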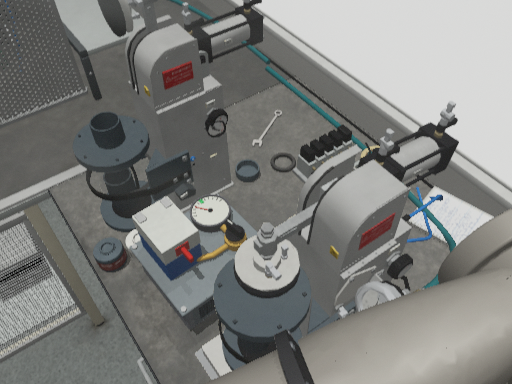

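```bash
cat >> h.py <<'E'
def ray(n,uv,pose=None):
    """origin, direction in world for pixel uv; pose=(R,t) of tool for wrist"""
    c=vision.calibration(n); K=np.array(c['mtx'])
    d=np.linalg.solve(K,[uv[0],uv[1],1.]); d=np.array([d[0],-d[1],-d[2]])
    if n=='wrist':
        T=np.array(c['T_tool_cam']); R,t=pose
        return R@T[:3,3]+t, R@T[:3,:3]@d
    E=np.array(c['extrinsics']); return -E[:3,:3].T@E[:3,3], E[:3,:3].T@d
def atz(n,uv,z,pose=None):
    o,d=ray(n,uv,pose); return o+d*(z-o[2])/d[2]
def tri(rays):
    A=0;b=0
    for o,d in rays:
        d=d/np.linalg.norm(d); P=np.eye(3)-np.outer(d,d); A=A+P; b=b+P@o
    return np.linalg.solve(A,b)
def proj(n,p,pose=None):
    c=vision.calibration(n); K=np.array(c['mtx'])
    if n=='wrist':
        T=np.array(c['T_tool_cam']);R,t=pose; q=T[:3,:3].T@(R.T@(np.array(p)-t)-T[:3,3])
    else:
        E=np.array(c['extrinsics']); q=E[:3,:3]@p+E[:3,3]
    q=K@np.array([q[0],-q[1],-q[2]]); return q[:2]/q[2]
from scipy.spatial.transform import Rotation as Ro
def toolpose():
    return Ro.from_euler('xyz',robot.current_eef_rot(),degrees=True).as_matrix(), np.array(robot.current_tool_pos())
E
python3 - <<'E'
from h import *
s=.64
for k,(u,v,z) in dict(TR=(365,268,.108),BR=(368,377,.108),BL=(247,381,.108),dial=(336,293,.134),knob=(340,338,.171),tab=(271,345,.188),pad=(438,364,.014),coup=(475,392,.06),tee=(532,386,.03),cap=(434,235,.026),ring=(481,247,.01),m1disc=(287,447,.3),m1disc0=(287,447,.2),m1top=(372,450,.3),m1r=(540,450,.3),m2disc=(270,160,.2),wallblk=(503,338,.1)).items(): print(k,atz('top',(u*s,v*s),z).round(3))
print('scene', atz('scene',(209,211),.134).round(3),atz('scene',(232,230),.171).round(3))
# heights of the near machine: top/scene pairs
for n,t,c in (('disc centre stub',(285,450),(266,250)),('bigwheel/upper body top',(372,450),(345,215)),('cyl end right',(535,452),(435,160)),('rear machine disc pipe',(270,153),(107,122)),('rear body',(348,155),(165,50))):
    a=ray('top',np.array(t)*s);b=ray('scene',c);p=tri([a,b]);print(n,p.round(3))
E
```

```text
TR [0.695 0.015 0.108]
BR [0.479 0.006 0.108]
BL [0.469 0.241 0.108]
dial [0.64  0.069 0.134]
knob [0.55  0.057 0.171]
tab [0.535 0.183 0.188]
pad [ 0.509 -0.136  0.014]
coup [ 0.451 -0.209  0.06 ]
tee [ 0.464 -0.33   0.03 ]
cap [ 0.78  -0.127  0.026]
ring [ 0.759 -0.228  0.01 ]
m1disc [0.357 0.133 0.3  ]
m1disc0 [0.35  0.147 0.2  ]
m1top [ 0.352 -0.01   0.3  ]
m1r [ 0.354 -0.293  0.3  ]
m2disc [0.884 0.193 0.2  ]
wallblk [ 0.558 -0.261  0.1  ]
scene [0.641 0.073 0.134] [0.544 0.074 0.171]
disc centre stub [0.357 0.126 0.373]
bigwheel/upper body top [ 0.35  -0.017  0.358]
cyl end right [ 0.357 -0.277  0.317]
rear machine disc pipe [0.869 0.176 0.286]
rear body [0.822 0.031 0.43 ]
```

Run:
```python
from h import *
a=cv2.imread('pics/scene0.png');cv2.imwrite('pics/c1.png',cv2.resize(a[150:380,60:370],None,fx=2.5,fy=2.5,interpolation=cv2.INTER_CUBIC))
```

```text
(no output)
```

View pics/c1.png

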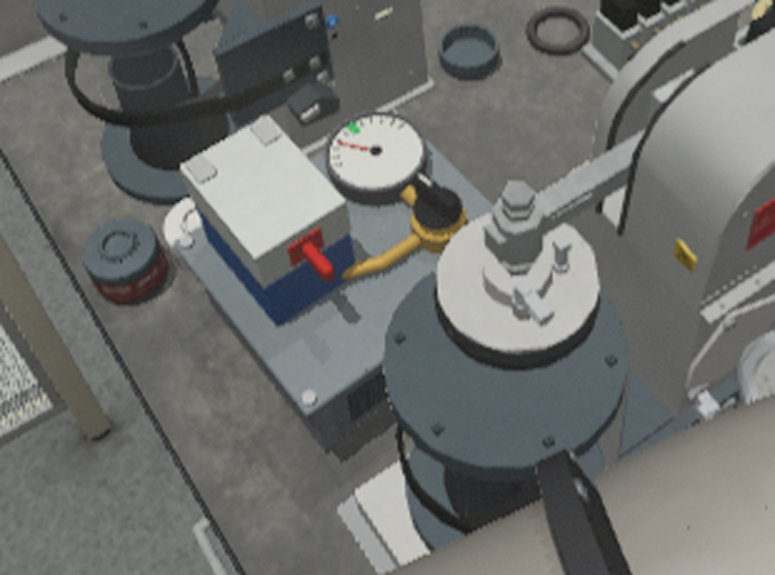

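Run:
```python
from h import *
J=robot.current_joint_positions()
for p,o in (((.2,.52,.42),(180,0,162.6)),((.57,.12,.43),(180,0,2.5)),((.57,.12,.43),(180,0,-177.5)),((.57,.12,.43),(180,0,92)),((.55,.06,.167),(180,0,2.5)),((.55,.06,.167),(180,0,-177.5)),((.68,.19,.32),(180,0,2.5)),((.68,.19,.32),(180,0,-177.5)),((.535,.183,.193),(180,0,2.5)),((.535,.183,.193),(180,0,-177.5)),((.509,-.136,.25),(180,0,2.5))):
    q=robot.inverse_kinematics(p,o); print(p,o,None if q is None else np.round(q).tolist())
```

```text
(0.2, 0.52, 0.42) (180, 0, 162.6) [-72.0, 19.0, 3.0, 58.0, -1.0, 104.0, 3.0]
(0.57, 0.12, 0.43) (180, 0, 2.5) [-37.0, 26.0, 44.0, 52.0, -19.0, 108.0, -89.0]
(0.57, 0.12, 0.43) (180, 0, -177.5) [-30.0, 24.0, 31.0, 51.0, -12.0, 107.0, 87.0]
(0.57, 0.12, 0.43) (180, 0, 92) [-35.0, 25.0, 40.0, 52.0, -17.0, 108.0, -1.0]
(0.55, 0.06, 0.167) (180, 0, 2.5) [-39.0, 24.0, 43.0, 92.0, -17.0, 71.0, -80.0]
(0.55, 0.06, 0.167) (180, 0, -177.5) [-30.0, 22.0, 30.0, 92.0, -11.0, 70.0, 94.0]
(0.68, 0.19, 0.32) (180, 0, 2.5) [-32.0, 42.0, 41.0, 42.0, -27.0, 103.0, -93.0]
(0.68, 0.19, 0.32) (180, 0, -177.5) [-25.0, 39.0, 22.0, 41.0, -14.0, 101.0, 82.0]
(0.535, 0.183, 0.193) (180, 0, 2.5) [-48.0, 23.0, 38.0, 88.0, -15.0, 74.0, -96.0]
(0.535, 0.183, 0.193) (180, 0, -177.5) [-35.0, 21.0, 20.0, 87.0, -7.0, 73.0, 78.0]
(0.509, -0.136, 0.25) (180, 0, 2.5) [-30.0, 20.0, 58.0, 88.0, -17.0, 81.0, -58.0]
```

Run:
```python
from h import *
robot.move_j([-72,19,1,58,-1,104,0])
robot.move_j([-12,22,0,56,0,104,-85])
print(robot.current_tool_pos(),robot.current_eef_rot())
q=robot.inverse_kinematics((.55,.12,.43),(180,0,2.5)); print(np.round(q,1))
robot.move_to((.55,.12,.43),(180,0,2.5))
P=toolpose(); im=snap('wrist','w1.png'); print(P[1],robot.current_eef_rot(),robot.current_contact_force())
np.savez('w1.npz',R=P[0],t=P[1])
for l in ("filter_unit","vent_knob","knob_grip","dial_pointer","pointer_tip","green_mark","flap","flap_grip"):
    print(l,[(np.round(d['rect']).tolist(),round(d['p'],2)) for d in recognise(l,'wrist')[:2]])
print(robot.current_time_s())
cv2.imwrite('pics/w1b.png',cv2.resize(im[:,:,::-1],(800,600),interpolation=cv2.INTER_CUBIC))
```

```text
[0.56362523 0.10403627 0.39777933] [-179.76700789    1.99583818   17.17297101]
[ -15.2   19.7    2.    54.6   -0.7  105.6 -101.1]
[0.54994704 0.12107559 0.43066074] [1.79960428e+02 2.02861259e-02 2.70226596e+00] [ 0.22893081 -0.02338588 -0.78419933]
filter_unit [([251.0, 125.0, 153.0, 134.0], 0.82)]
vent_knob [([296.0, 154.0, 26.0, 32.0], 0.55)]
knob_grip [([295.0, 155.0, 26.0, 30.0], 0.55)]
dial_pointer [([296.0, 93.0, 6.0, 5.0], 0.57)]
pointer_tip []
green_mark [([251.0, 123.0, 156.0, 140.0], 0.67)]
flap [([208.0, 119.0, 71.0, 112.0], 0.86), ([406.0, 17.0, 37.0, 35.0], 0.36)]
flap_grip [([206.0, 122.0, 73.0, 118.0], 0.8), ([455.0, 34.0, 43.0, 45.0], 0.7)]
5.1583
```

View pics/w1b.png

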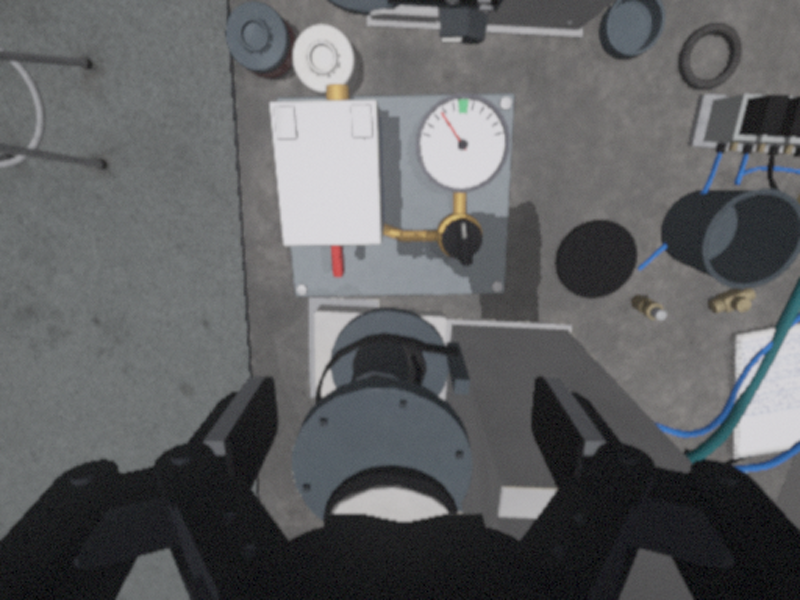

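Run:
```python
from h import *
robot.line_to((.55,.03,.34),velocity=.2); robot.pause(.3)
P=toolpose(); im=snap('wrist'); print(P[1]); np.savez('w2.npz',R=P[0],t=P[1])
for l in ("vent_knob","dial_pointer","flap_grip"):
    print(l,[(np.round(d['rect']).tolist(),round(d['p'],2)) for d in recognise(l,'wrist')[:2]])
cv2.imwrite('pics/w2.png',im[:,:,::-1]);cv2.imwrite('pics/w2b.png',cv2.resize(im[:310,100:500,::-1],(800,620))[:600])
```

```text
[0.55034333 0.03095223 0.3406264 ]
vent_knob [([233.0, 167.0, 29.0, 36.0], 0.85)]
dial_pointer []
flap_grip [([101.0, 121.0, 120.0, 147.0], 0.87)]
```

View pics/w2b.png

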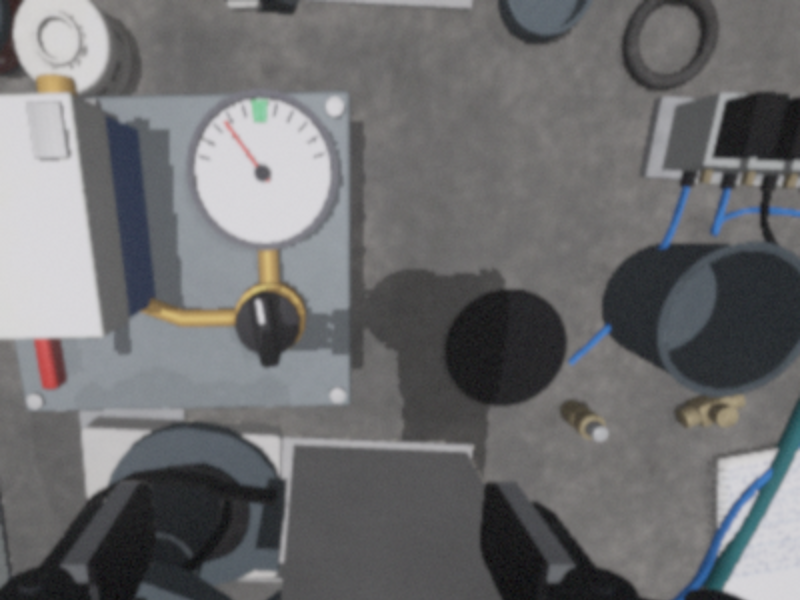

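Run:
```python
from h import *
from scipy.optimize import least_squares
L=lambda f:(lambda d:(d['R'],d['t']))(np.load(f))
A,B=L('w1.npz'),L('w2.npz')
a=lambda u,v:np.array([u*.64,v*.64]); b=lambda u,v:np.array([100+u/2,v/2])
pts={'dial':(a(462,144),b(263,172)),'TR':(a(513,96),b(349,93)),'BR':(a(505,293),b(350,404)),'sTR':(a(506,103),b(336,107)),'sBR':(a(497,286),b(338,396)),'sBL':(a(302,290),b(36,401)),'tabend':(a(338,275),b(55,387)),'tabroot':(a(336,247),b(48,340)),'pad':(a(596,259),b(506,347)),'knob':(a(462,238),b(265,329)),'flapR':(a(381,243),b(103,335)),'knobbarhi':(a(463,222),b(260,297)),'knobbarlo':(a(463,263),b(269,362)),'coupler':(a(655,311),b(592,428))}
for k,(p,q) in pts.items():
    print(k,tri([ray('wrist',p,A),ray('wrist',q,B)]).round(4))
M={'dial':(.056,-.065,.134),'TR':(.105,-.12,.108),'BR':(-.105,-.12,.108)}
def f(x,w=False):
    R=Ro.from_euler('z',x[2]).as_matrix();r=[]
    for k,m in M.items():
        P=R@m+[x[0],x[1],0]
        r+=list(proj('wrist',P,A)-pts[k][0])+list(proj('wrist',P,B)-pts[k][1])
    return np.array(r)
s=least_squares(f,[.58,.12,.04]); x=s.x;print(x[:2].round(4),np.degrees(x[2]).round(2),f(x).round(1))
np.save('unit.npy',x)
R=Ro.from_euler('z',x[2]).as_matrix();o=np.array([x[0],x[1],0])
for n,m in dict(knob=(-.035,-.065,.171),hinge=(.088,.055,.168),slot=(.01,.055,.168),tab=(.088-.133,.055,.188),tabend=(-.062,.055,.188)).items():
    P=R@m+o;print(n,P.round(4),'px1(800)',(proj('wrist',P,A)/.64).round(),'px2crop',((proj('wrist',P,B)-[100,0])*2).round())
```

```text
dial [0.6451 0.0685 0.1306]
TR [0.6951 0.0174 0.1034]
BR [0.4901 0.0042 0.1138]
sTR [0.6866 0.0252 0.1094]
sBR [0.4967 0.0136 0.1133]
sBL [0.4814 0.2334 0.1108]
tabend [0.5209 0.1815 0.1889]
tabroot [0.5475 0.1839 0.1864]
pad [ 0.5113 -0.1429  0.0011]
knob [0.5549 0.0637 0.1578]
flapR [0.5589 0.1412 0.2162]
knobbarhi [0.5738 0.0658 0.1662]
knobbarlo [0.5312 0.0606 0.1551]
coupler [ 0.458  -0.2057  0.0564]
[0.5837 0.1301] 3.79 [-0.1  0.7 -0.7  1.   1.1 -1.9  0.2 -1.1 -0.6  0.5  0.3  1.1]
knob [0.5531 0.063  0.171 ] px1(800) [465. 244.] px2crop [264. 334.]
hinge [0.6679 0.1908 0.168 ] px1(800) [332. 108.] px2crop [ 29. 112.]
slot [0.59   0.1857 0.168 ] px1(800) [337. 198.] px2crop [ 52. 261.]
tab [0.5352 0.182  0.188 ] px1(800) [338. 260.] px2crop [ 52. 362.]
tabend [0.5182 0.1809 0.188 ] px1(800) [339. 278.] px2crop [ 57. 390.]
```

```bash
cat >> h.py <<'E'
def moff(p): 
    x=np.load('unit.npy'); return Ro.from_euler('z',x[2]).as_matrix()@np.array(p,float)+[x[0],x[1],0]
E
python3 - <<'E'
from h import *
k=np.array([.554,.0635])
fingers.gripper_to(.45,25)
robot.move_to((*k,.26),(180,0,7))
print(robot.line_to((*k,.168),velocity=.08,f_stop=8), robot.current_tool_pos())
fingers.gripper_to(0,25); print(robot.current_finger_gap(),robot.current_gripper_force())
for a in (0,-7,-14,-21):
    robot.move_to((*k,.168),(180,0,a))
robot.pause(.2)
print(robot.current_tool_pos(),robot.current_eef_rot(),robot.current_contact_force(),robot.current_torque(),robot.current_time_s())
c=snap('top');im=snap('scene'); w=snap('wrist')
cv2.imwrite('pics/p1.png',np.hstack([cv2.resize(w[:200,150:400,::-1],(480,384)),cv2.resize(im[180:260,150:250,::-1],(320,256))[:,:].copy() if 0 else cv2.resize(im[170:266,170:250,::-1],(320,384),interpolation=cv2.INTER_CUBIC)]))
E
```

```text
False [0.5545473  0.06355859 0.16869937]
0.0018922314254167496 0.0
[0.554004   0.06352956 0.16801771] [-1.79996632e+02 -3.55551928e-04 -2.08556746e+01] [-0.9852152  -0.30373428 -0.17453009] [ 0.01737879 -0.02391396  0.00966486] 10.3583
```

View pics/p1.png

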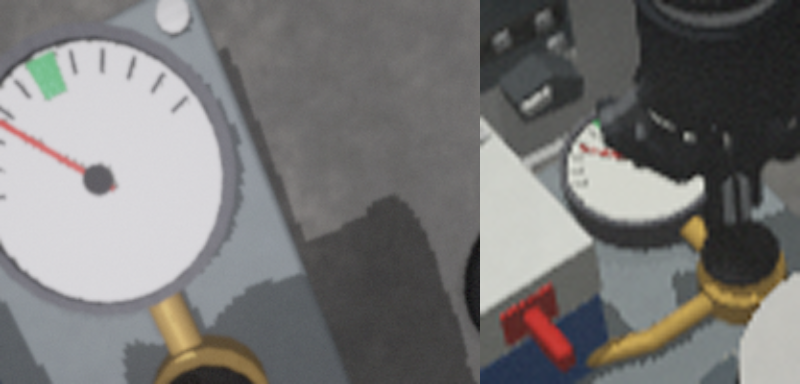

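Run:
```python
from h import *
im=snap('scene'); w=snap('wrist')
print(robot.current_finger_gap())
robot.line_to((.554,.0635,.26),velocity=.15); robot.pause(.2); P=toolpose(); np.savez('w3.npz',R=P[0],t=P[1]); w2=snap('wrist','w3.png'); im2=snap('scene')
cv2.imwrite('pics/p2.png',np.vstack([np.hstack([cv2.resize(im[190:265,195:275,::-1],(320,300),interpolation=2),cv2.resize(w[100:340,130:386,::-1],(320,300))]),np.hstack([cv2.resize(im2[190:265,195:275,::-1],(320,300),interpolation=2),cv2.resize(w2[100:340,130:386,::-1],(320,300))])]))
```

```text
-0.002020580331093853
```

View pics/p2.png

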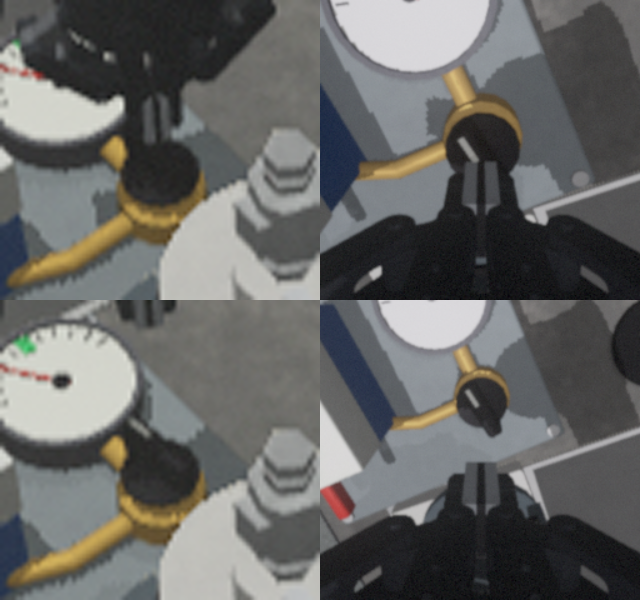

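Run:
```python
from h import *
L=lambda f:(lambda d:(d['R'],d['t']))(np.load(f))
A,B,C=L('w1.npz'),L('w2.npz'),L('w3.npz')
for d in (-.002,.0,.005,.017): print(d,proj('wrist',C[1]+C[0]@np.array([0,0,d]),C), 'half width pts',proj('wrist',C[1]+C[0]@np.array([.011,0,d]),C))
print(C[1], robot.tip_reach)
print('mark',tri([ray('wrist',(231,156),B),ray('wrist',(251.6,177.6),C)]),'end',tri([ray('wrist',(234.5,181),B),ray('wrist',(269,205.6),C)]))
for p in ((.554,.0635,.171),(.554,.0635,.147),(.5555,.0635,.13)):
    q=proj('scene',p); print(((q-[195,190])*4).round())
for nm,m in dict(dial=(.056,-.065,.134),BR=(-.105,-.12,.108),tab=(-.062,.055,.188)).items(): print(nm,proj('scene',moff(m)).round(1))
```

```text
-0.002 [259.37344154 235.4194265 ] half width pts [259.38232019 218.76586001]
0.0 [259.36293959 233.9445035 ] half width pts [259.37151417 217.44922471]
0.005 [259.3376697  230.39552899] half width pts [259.34553179 214.28346128]
0.017 [259.28221369 222.60713195] half width pts [259.28860703 207.34759477]
[0.55325004 0.06343422 0.25867032] 0.017
mark [0.56384954 0.06613804 0.15872524] end [0.533876   0.06042815 0.1647162 ]
[155. 138.]
[157. 165.]
[157. 182.]
dial [210.  209.2]
BR [275.9 249.1]
tab [192.6 260.6]
```

Run:
```python
from h import *
k=(.553,.0635)
robot.line_to((*k,.175),velocity=.15)
f0=robot.current_contact_force()
h=robot.line_to((*k,.146),velocity=.02,f_stop=4)
print(h,robot.current_tool_pos(),f0,robot.current_contact_force(),robot.current_finger_gap())
w=snap('wrist');im=snap('scene')
cv2.imwrite('pics/p3.png',np.hstack([cv2.resize(im[190:265,195:275,::-1],(400,375),interpolation=2),cv2.resize(w[100:340,130:386,::-1],(400,375),interpolation=2)]))
robot.line_to((*k,.2),velocity=.15)
```

```text
True [0.5529216  0.0634982  0.15734096] [ 0.58990398 -0.40196068  0.62908529] [-1.39254637 -0.79408174  5.61585161] 0.0003537434588327243
```

View pics/p3.png

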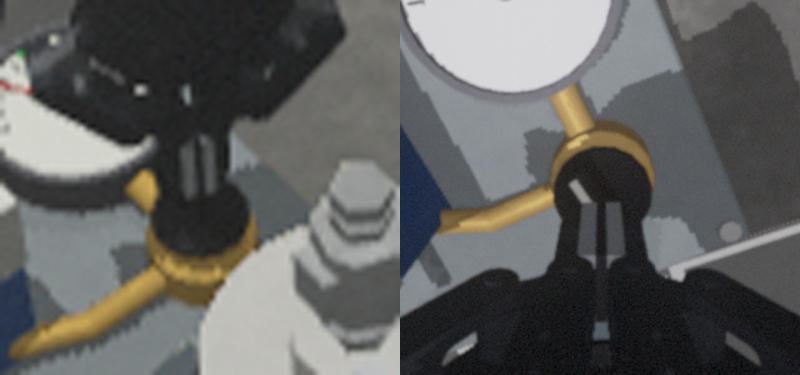

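Run:
```python
from h import *
k=(.553,.0633)
fingers.gripper_to(.4,25)
robot.move_to((*k,.2),(180,0,9))
print(robot.line_to((*k,.140),velocity=.05,f_stop=5), robot.current_tool_pos(),robot.current_contact_force())
fingers.gripper_to(0,25); print(robot.current_finger_gap(),robot.current_gripper_force(),robot.current_contact_force(),robot.current_torque(),robot.current_time_s())
```

```text
False [0.55333654 0.06332054 0.14041882] [-0.09868933  0.61165987 -0.25127213]
0.1323725980071111 28.404637277126312 [-0.41938652 -0.29829109  1.44492053] [-0.12975995  0.10050333 -0.00622114] 16.4833
```

```bash
cat >> h.py <<'E'
def pointer():
    """pointer reading (rad, 1.04 = green middle) from the wrist picture, by colour, on the dial plane"""
    P=toolpose(); im=snap('wrist').astype(int); c=moff((.056,-.065,.134)); th=np.load('unit.npy')[2]
    r,g,b=im[...,0],im[...,1],im[...,2]; out=[]
    for m in ((r-np.maximum(g,b)>35),(g-np.maximum(r,b)>30)):
        v,u=np.nonzero(m); X=np.array([atz('wrist',(a,d),.134,P)[:2]-c[:2] for a,d in zip(u,v)]).reshape(-1,2)
        n=np.hypot(*X.T); X=X[(n>.012)&(n<.046)]
        if len(X)<3: out.append((None,len(X))); continue
        w=X/np.hypot(*X.T)[:,None]; w=w.mean(0); out.append((round(np.arctan2(w[1],w[0])-th,3),len(X)))
    (a,na),(g,ng)=out
    return None if a is None else round(1.04-a,3), out
E
python3 - <<'E'
from h import *
k=(.5533,.0633)
print(pointer())
for a in range(2,-26,-7):
    robot.move_to((*k,.1404),(180,0,a)); robot.pause(.1)
    print(a,round(robot.current_eef_rot()[2],1),pointer(),robot.current_contact_force().round(1),robot.current_torque().round(2),robot.current_finger_gap())
print(robot.current_time_s())
E
```

```text
(np.float64(0.466), [(np.float64(0.574), 239), (np.float64(0.0), 237)])
2 2.1 (np.float64(0.56), [(np.float64(0.48), 240), (np.float64(-0.0), 225)]) [-0.4 -1.9  1.5] [-0.28  0.04  0.04] 0.13090475219577583
-5 -4.9 (np.float64(0.653), [(np.float64(0.387), 230), (np.float64(0.001), 279)]) [-1.1 -2.1  1.4] [-0.41  0.13  0.02] 0.13401716440409012
-12 -11.8 (np.float64(0.747), [(np.float64(0.293), 237), (np.float64(-0.002), 407)]) [-1.3 -2.6  1.7] [-0.52  0.19  0.05] 0.13059209844828762
-19 -18.8 (np.float64(0.837), [(np.float64(0.203), 237), (np.float64(-0.006), 411)]) [-2.4 -3.1  3.4] [-0.76  0.34  0.05] 0.1324723031591271
18.1333
```

Run:
```python
from h import *
k=(.5533,.0633)
for a in (-26,-33.6):
    robot.move_to((*k,.1404),(180,0,a)); robot.pause(.1); print(pointer()[0])
fingers.gripper_to(.4); robot.line_to((*k,.24),velocity=.15); robot.pause(.1)
print(pointer(),robot.current_time_s(),robot.current_tool_pos())
t=moff((.088-.138,.055,0)); 
for z in (.3,.165): print(robot.inverse_kinematics((t[0],t[1],z),(180,0,3.8)))
```

```text
0.934
1.033
(np.float64(1.034), [(np.float64(0.006), 77), (np.float64(-0.011), 82)]) 20.25 [0.55241623 0.06325377 0.23848971]
[ -21.56159797   17.54236012    1.24492676   75.64520316   -0.37578752
   86.81639196 -106.55368037]
[ -21.37007576   20.97768249    0.94937163   89.89166276   -0.36372085
   69.13366819 -106.55406325]
```

Run:
```python
from h import *
g=lambda th,dz=0: moff((.088-.138*np.cos(th)+.019*np.sin(th),.055,.168-.025+.138*np.sin(th)+.019*np.cos(th)+dz))
O=(180,0,3.8)
p=g(0); print(p)
robot.move_to(p+[0,0,.1],O)
print(robot.line_to(p,velocity=.08,f_stop=6),robot.current_tool_pos())
fingers.gripper_to(0,25); print(robot.current_finger_gap(),robot.current_gripper_force(),robot.current_contact_force().round(1))
for th in (.07,.14,.21):
    robot.line_to(g(th),velocity=.06); print(th,robot.current_contact_force().round(1),robot.current_finger_gap().round(3))
print(pointer()[0],robot.current_time_s())
```

```text
[0.53016233 0.18170562 0.162     ]
False [0.53062904 0.18187912 0.16265856]
0.11266312830668018 30.08361965417862 [-0.3 -0.4  3.4]Traceback (most recent call last):
  File "<stdin>", line 9, in <module>
AttributeError: 'float' object has no attribute 'round'
```

```bash
cat >> h.py <<'E'
def g(th): return moff((.088-.138*np.cos(th)+.019*np.sin(th),.055,.168-.025+.138*np.sin(th)+.019*np.cos(th)))
E
python3 - <<'E'
from h import *
for th in np.arange(.14,1.66,.1):
    robot.line_to(g(th),velocity=.08); F=robot.current_contact_force()
    print(round(th,2),F.round(1),round(robot.current_finger_gap(),3),robot.current_tool_pos().round(3))
    if np.linalg.norm(F)>25: print('high');break
print(robot.current_time_s())
snap('scene','s2.png')
E
```

```text
0.14 [ 2.6  0.9 -1.9] 0.111 [0.535 0.182 0.181]
0.24 [ 3.   0.3 -1.6] 0.111 [0.539 0.182 0.195]
0.34 [ 3.7  0.8 -2.6] 0.11 [0.545 0.183 0.207]
0.44 [ 3.8  0.7 -3.3] 0.113 [0.551 0.183 0.219]
0.54 [ 1.9  0.9 -3.1] 0.112 [0.559 0.184 0.23 ]
0.64 [ 1.5  0.7 -3.2] 0.111 [0.569 0.184 0.241]
0.74 [ 1.6 -0.3 -2.8] 0.113 [0.579 0.185 0.25 ]
0.84 [ 0.9  0.6 -3.2] 0.108 [0.59  0.186 0.259]
0.94 [ 0.2 -0.5 -2.6] 0.111 [0.602 0.186 0.266]
1.04 [ 0.4  0.2 -2.5] 0.106 [0.615 0.187 0.272]
1.14 [-0.3 -1.1 -3. ] 0.109 [0.628 0.188 0.276]
1.24 [-0.1 -0.4 -2.4] 0.109 [0.641 0.189 0.28 ]
1.34 [-0.  -1.9 -2.1] 0.109 [0.655 0.19  0.282]
1.44 [ 0.  -1.4 -1.2] 0.11 [0.669 0.191 0.283]
1.54 [ 0.8 -1.2  0.2] 0.112 [0.683 0.192 0.282]
1.64 [ 0.7 -0.2  1.4] 0.11 [0.697 0.193 0.28 ]
28.0
```

Run:
```python
from h import *
robot.line_to(g(1.74),velocity=.08); print(robot.current_contact_force().round(1))
fingers.gripper_to(.35); p=robot.current_tool_pos(); 
robot.line_to(p+[0,0,.07],velocity=.15)
s=moff((.01,.055,0))
robot.line_to((s[0]-.02,s[1],.33),velocity=.2); robot.pause(.2)
P=toolpose(); np.savez('w4.npz',R=P[0],t=P[1]); a=snap('wrist','w4.png')
robot.line_to((s[0]-.02,s[1]-.05,.29),velocity=.2); robot.pause(.2)
P=toolpose(); np.savez('w5.npz',R=P[0],t=P[1]); b=snap('wrist','w5.png'); sc=snap('scene')
cv2.imwrite('pics/p5.png',cv2.resize(np.vstack([np.hstack([a,b]),np.hstack([sc,sc*0])])[:,:,::-1],(800,600)))
cv2.imwrite('pics/p5.png',np.hstack([cv2.resize(a[:300,:,::-1],(400,300)),cv2.resize(b[:300,:,::-1],(400,300))]))
A=cv2.imread('pics/p5.png');B=cv2.resize(sc[120:320,60:300,::-1],(360,300),interpolation=2);C=np.zeros((300,800,3),np.uint8);C[:,:360]=B
cv2.imwrite('pics/p5.png',np.vstack([A,C])); print(pointer()[0],robot.current_time_s())
```

```text
[ 1.3 -1.3  3.4]
1.035 31.525
```

View pics/p5.png

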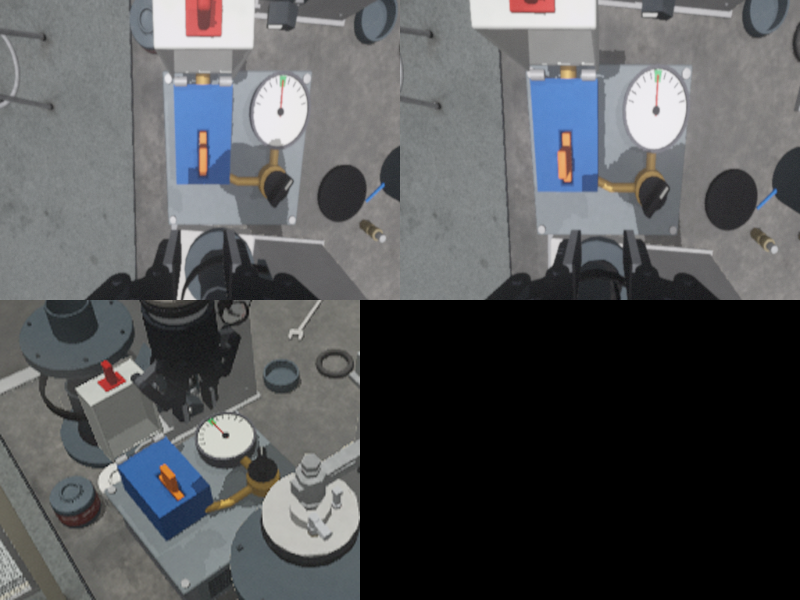

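Run:
```python
from h import *
L=lambda f:(lambda d:(d['R'],d['t']))(np.load(f))
R=[]
for f in ('w4','w5'):
    P=L(f+'.npz'); im=cv2.imread(f'pics/{f}.png').astype(int)[...,::-1]
    r,g_,b=im[...,0],im[...,1],im[...,2]
    m=((r-b>70)&(g_-b>15)&(r-g_>55)); n,l,s,c=cv2.connectedComponentsWithStats(m.astype(np.uint8))
    e=proj('wrist',moff((.01,.055,.19)),P)
    i=min((i for i in range(1,n) if s[i,4]>30),key=lambda i:np.hypot(*(c[i]-e))); print(f,s[i],c[i].round(1))
    for z in (.2,.168): print([proj('wrist',moff((.01+dx,.055+dy,z)),P).round(1).tolist() for dx,dy in ((.013,.005),(-.013,-.005),(0,0))])
```

```text
w4 [255 147  10  28 267] [259.5 160.3]
[[254.7, 148.3], [264.4, 173.0], [259.6, 160.8]]
[[255.1, 143.8], [263.8, 166.3], [259.5, 155.2]]
w5 [202 150  18  32 374] [209.1 166.4]
[[201.0, 151.5], [213.6, 179.8], [207.4, 165.9]]
[[207.3, 146.1], [218.4, 171.6], [212.9, 159.0]]
```

Run:
```python
from h import *
L=lambda f:(lambda d:(d['R'],d['t']))(np.load(f))
a=atz('wrist',(596*.64,259*.64),.014,L('w1.npz'));b=atz('wrist',(100+506/2,347/2),.014,L('w2.npz')); print(a.round(3),b.round(3))
pad=(a+b)/2
s=moff((.01,.055,0))
robot.line_to((s[0],s[1],.26),velocity=.15)
print(robot.line_to((s[0],s[1],.160),velocity=.08,f_stop=6),robot.current_tool_pos())
fingers.gripper_to(0,60); print(robot.current_finger_gap(),robot.current_gripper_force(),robot.current_contact_force().round(1))
p=robot.current_tool_pos()
if robot.current_finger_gap()>.07:
    robot.pause(.1)
    print(robot.line_to(p+[0,0,.13],velocity=.06,f_stop=25),robot.current_contact_force().round(1),robot.current_finger_gap(),robot.current_gripper_force())
    robot.line_to((pad[0],pad[1],p[2]+.13),velocity=.15); robot.line_to((pad[0],pad[1],p[2]+.08),velocity=.1); robot.pause(.5)
print(robot.current_tool_pos(),robot.current_eef_rot().round(2),robot.current_finger_gap(),robot.current_gripper_force(),robot.current_time_s())
P=toolpose(); w=snap('wrist','w6.png'); sc=snap('scene'); t=snap('top')
c=proj('scene',pad+[0,0,.15]).astype(int); e=proj('top',pad+[0,0,.1]).astype(int); print(c,e)
cv2.imwrite('pics/p6.png',np.hstack([cv2.resize(w[:,:,::-1],(400,300)),cv2.resize(sc[:,:,::-1],(400,300))]))
```

```text
[ 0.514 -0.137  0.014] [ 0.515 -0.138  0.014]
False [0.59054133 0.18584324 0.16073602]
0.1004459317427525 60.77346682548523 [0.2 0.2 1.8]
False [ 0.3 -0.2 -0.8] 0.1033942737078777 60.42195439338684
[ 0.51417246 -0.13768431  0.24086232] [ 1.8e+02 -1.0e-02  3.8e+00] 0.10161568918329082 60.3866708278656 39.7333
[320 194] [282 229]
```

View pics/p6.png

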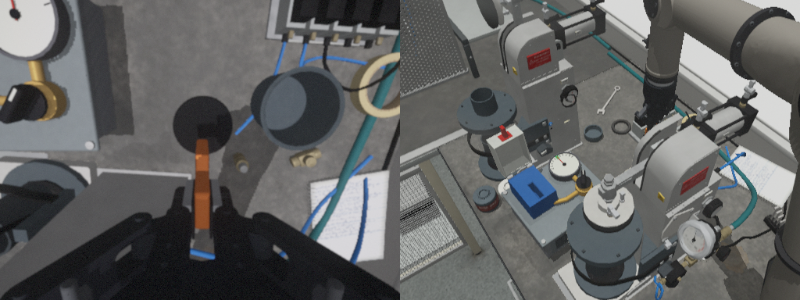

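Run:
```python
from h import *
P=toolpose(); print(atz('wrist',(202*1.28,124*1.28),.014,P).round(3), P[1], proj('wrist',P[1]-[0,0,.04],P)/1.28)
print(robot.current_gripper_force(),robot.current_dq().max()); print(workorder.close_job())
```

```text
[ 0.517 -0.138  0.014] [ 0.51412753 -0.1376693   0.24073891] [202.00035548 164.24447728]
60.386255979537964 0.1436595965250341
the job is handed in; nothing more can be done
None
```

I turned the knob until the pointer read 1.03 rad (middle of the green is 1.04), opened the flap and drew the plate. The job is handed in with the plate gripped at 60 N, upright, about 3 mm off the pad's centre and about 20 cm above the worktop; `close_job()` returned no verdict.

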